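Tare an empty glaze jar with the gauge probe

TASK

Get the empty glaze jar ready for its tare reading: slide the yellow guide plate, leading with its hole, into the slot of the blue stand until it is fully home against the stop, and let go of it. Then take the probe by its orange handle out of the wooden holder, lower its rod upright through the hole until the red band is level with the plate's upper face, and finish while holding it there, still and in the middle of the hole. The probe must never touch the plate, the stand or the jar. Leave the other jars, the cup, the bottle, the brush and the tile where they are.

Things in the scene. Friction and masses are not known exactly. Their poses are not given: they have to be found in the camera images.
- knob (a point): grip point on the axis of the black square knob (18 x 18 mm, 50 mm tall) of the loose yellow guide plate, 36 mm above the plate's underside (knob top at 58 mm); axes as plate. 42 mm behind the plate's middle, y = 0.
- hole (a point): centre of the guide hole at the yellow plate's upper face; axes as plate. Round through bore, 20 mm in diameter, 64 mm in +x from the knob's axis, 43 mm from the plate's leading edge, y = 0; 28 mm lower than knob.
- seat (a point): fixed point on the blue gauging stand: where hole is when the plate is fully home, 113 mm above the table over the axis of the stand's empty glass jar. Its x axis is the level direction in which the plate slides in (away from the robot, knob trailing), z up. The stand's place and yaw vary. The jar's mouth is 58 mm wide, its rim 90 mm and inner floor 11 mm above the table.
- handle (a point): centre of the orange square handle (26 x 26 mm, 54 mm tall) of the loose gauge probe, z along the probe upwards. A steel rod 10 mm in diameter hangs 110 mm down from the handle's underside; probe about 0.12 kg, with a 5 mm black cap on top. At the start it hangs upright in its wooden holder, the handle standing on the holder's top.
- band (a point): centre of the red band (10 mm tall) on the probe's rod, on the rod's axis, 77 mm below the handle's centre, 60 mm above the tip.
- tip (a point): lower end of the probe's rod, on its axis, 137 mm below the handle's centre.
- holder: fixed wooden block 70 x 70 x 115 mm that holds the probe at the start, in a through hole 14 mm wide; origin at the centre of its underside.
- stand: the blue stand, 160 (x) x 126 (y) x 121 mm; origin on the table, axes as seat; seat at x = 22 mm. Two ledges 105 mm up carry the plate's long edges, x = -70 to 65. At x = 15 to 65 a slot: walls 83 mm apart, lip undersides 10 mm above the ledges (2 mm play), lips' flared mouth from x = 6, tops 17 mm up. Side guides taper from 96 mm apart at x = -35 to 83 at x = 15. Stop face at x = 65.5.
- plate: the guide plate: 130 (x) x 80 (y) x 8 (z) mm, about 0.1 kg; origin at the middle of its underside, x from knob to hole. It starts flat on the table, left or right of the stand.
- probe: the probe as a whole; origin at the rod's tip, z up the rod.
- jar_grey: bystander: white-grey glaze jar, 80 mm across, 120 mm tall; origin at its underside.
- jar_blue: bystander: blue glaze jar, 76 mm across, 110 mm tall; origin at its underside.
- jar_clay: bystander: terracotta glaze jar, 80 mm across, 105 mm tall; origin at its underside.
- cup: bystander: white plastic cup, 68 mm across, 75 mm tall; origin at its underside.
- bottle: bystander: green bottle, 48 mm across, 100 mm tall; origin at its underside.
- brush: bystander: flat brush with a wooden handle, about 200 mm long, lying on the table.
- tile: bystander: blue glazed test tile 60 x 60 x 8 mm lying flat; origin at its underside.
Things that resemble listed ones, but are neither listed nor needed, are in the scene too. What is meant by the plate is not purple, and is the larger of those in its own colour. Several things look just like the probe: the one meant starts farthest to the robot's left.

How it is judged:
By the outcome, as a careful person would: the job done as asked, in the order asked, and still so for the second after the job is handed in, while the arm keeps its last pose, push and grip.
It also fails if it takes over 72 s, if anything falls off the work surface, if the arm or the gripper's body presses on something with over 40 N, if the wrist force passes 120 N, or if a joint passes its speed limit or range.

ROBOT

A 6-joint arm with a two-finger parallel gripper is mounted at the origin on the work surface. World frame = base frame: x ahead of the robot, y to its left, z up, the work surface at z = 0. Lengths are in m, angles in degrees, forces in N, time in s.
With the tool pointing down it reaches from about 0.325 to 0.85 m from the base axis. Payload 15.5 kg.
Tool frame: the origin (TCP) lies at the very end of the fingers, on their centre line; the grasp point (between the pads) lies arm.grip_depth behind it (arm.grip_depth is the distance from the TCP to the grasp point, in m); z points along the fingers, y is the line along which they close (so a half turn about z gives the same grasp; the last joint's range is limited). The gripper opens to 91 mm and grips with 3 to 60 N. Pads are 32 mm wide; open, the fingers measure 118 mm over their backs; the gripper's body (76 mm by 178 mm) begins 60 mm behind the grasp point.
Start: joints at [63.455, 28.281, 77.091, -0, 74.628, -5.472], TCP at [0.225, 0.583, 0.214] pointing down, gripper open.
Joint ranges: [-166.48, 166.48], [-47.26, 123.95], [12.59, 153.08], [-70.14, 250.14], [6.76, 159.57], [-176.63, 176.63]. Speed limits (degrees/s): [108.29, 108.29, 147.25, 172.46, 172.46, 172.46].

INTERFACE

Orientations are given as a 3x3 rotation matrix whose columns are the frame's x, y, z axes.
In Python, from rig import arm gives the robot as it stands. Calls block until the motion is done:
- arm.move_to(position, orientation): joint-space move of the TCP to a pose.
- arm.move_l(position, orientation=None, feed=0.15): straight line of the TCP; orientation=None keeps the orientation; feed is the mean speed in m/s.
- arm.move_joints(angles): joint-space move.
- arm.grip(opening): finger opening in m; the grip force is fixed at half the most; returns when the fingers have stopped.
- arm.sleep(seconds).
- arm.solve_ik(position, orientation): joint angles nearest the present ones, or None.
- arm.snapshot(name): name is "scene" or "top" or "wrist"; returns the picture (400x640x3 uint8, red, green, blue); there is no depth.
- arm.get_calibration(name): a dict with "intrinsics" (3x3 intrinsics, pixels), "cam_to_world" (4x4, takes a point from camera to world coordinates). Camera axes: x right, y down, z forward; pixel columns grow to the right and rows downward; lengths in m; the calibration is good to about 2 mm. A picture is of the moment at which its call begins: read the wrist's pose just before it. get_calibration takes no time and is no camera call; for the wrist camera it gives the pose at the moment of the call.
A pose or a line that the arm cannot do raises arm.Unreachable and nothing moves.
- arm.sign_off(): hands the job in; it is judged then, once.
Readings, each from a call of its own:
- arm.current_t(): time.
- arm.current_joint_positions(): joint angles.
- arm.current_dq(): joint speeds.
- arm.current_tau(): joint torques, N m.
- arm.current_ee_pos(): TCP position.
- arm.current_tool_rot(): TCP orientation.
- arm.current_force(): force on the tool from outside, world axes, zero at the start.
- arm.current_torque(): the same for the moment, N m.
- arm.current_width(): finger opening in m.
- arm.current_grasp_force(): force on a finger pad.
Only numpy, scipy, OpenCV 4.12 (cv2) and the standard library are available. Lean on these libraries where they do the work, as an engineer would, in place of code of your own. Each camera call takes 0.05 s, during which the arm holds its last target. There are 200 camera calls.

## Working session

There is one attempt and no reset: what is moved stays moved. The work goes in short steps, each a Python script; the robot and the scene stay as the last script left them, time stands still between calls to the robot, and variables do not carry over. Pictures are saved under pics/ and viewed, at most 14 in all, crops included, and the job is handed in when it is done.

```bash
mkdir -p pics; ls; python3 - <<'E'
from rig import arm
import cv2,numpy as np
for n in("scene","top"):
    im=arm.snapshot(n); cv2.imwrite(f"pics/{n}0.png",im[:,:,::-1])
    c=arm.get_calibration(n); np.set_printoptions(precision=4,suppress=True); print(n,c["intrinsics"],c["cam_to_world"])
print(arm.grip_depth,arm.current_t(),arm.current_tool_rot())
E
```

```text
pics
scene [[380.3066   0.     319.87  ]
 [  0.     380.3066 208.3763]
 [  0.       0.       1.    ]] [[ 0.0136  0.6317 -0.7751  1.3959]
 [ 0.9997  0.0084  0.0243  0.0309]
 [ 0.0219 -0.7752 -0.6314  0.8113]
 [ 0.      0.      0.      1.    ]]
top [[458.7781   0.     317.2529]
 [  0.     458.7781 202.7973]
 [  0.       0.       1.    ]] [[ 0.0149 -0.9934  0.1133  0.3964]
 [-0.9998 -0.0133  0.0152  0.0602]
 [-0.0136 -0.1135 -0.9934  1.4832]
 [ 0.      0.      0.      1.    ]]
0.0188 0.1 [[-0.9331  0.3595 -0.0005]
 [ 0.3595  0.9331 -0.0009]
 [ 0.0001 -0.001  -1.    ]]
```

View pics/top0.png

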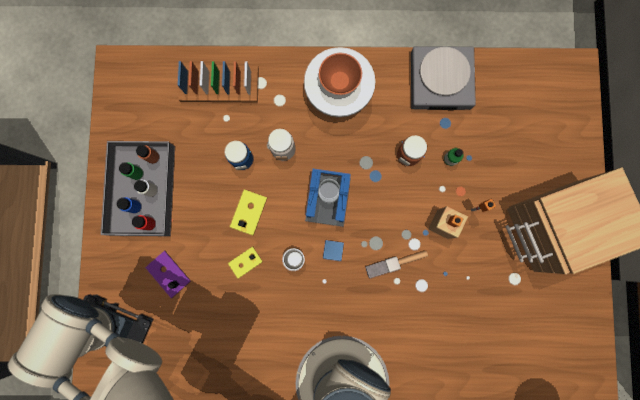

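View pics/scene0.png

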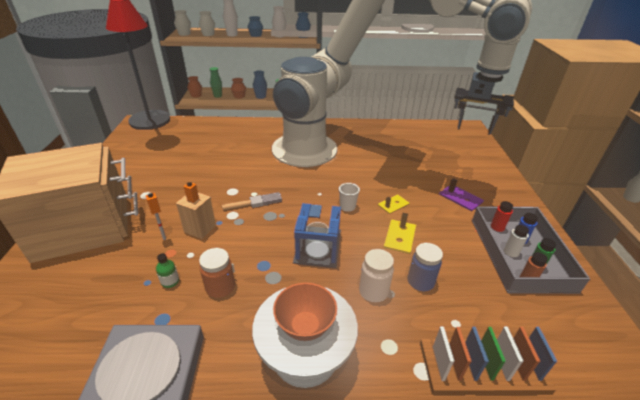

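Top view: the robot is at the bottom and +y is to the left.

- **Plate candidates:** large yellow (248,212), small yellow (245,262) and purple (168,275). The large yellow one fits, since it is not purple and is the bigger of its colour.
- **Probe candidates:** orange handle in the wooden block (453,220) and another at (488,205). The one in the block fits, as it is farther to the robot's left.
- **Stand:** at (328,195).

Next I confirm both in one enlarged crop.

```bash
cat > h.py <<'E'
import numpy as np,cv2
from rig import arm
np.set_printoptions(precision=4,suppress=True)
def ray(uv,c):
    K=c["intrinsics"];T=c["cam_to_world"]
    d=T[:3,:3]@np.linalg.inv(K)@np.array([uv[0],uv[1],1.]);return T[:3,3],d
def onplane(uv,z,c):
    o,d=ray(uv,c);return o+d*(z-o[2])/d[2]
def proj(p,c):
    T=np.linalg.inv(c["cam_to_world"]);q=c["intrinsics"]@(T[:3,:3]@np.asarray(p)+T[:3,3]);return q[:2]/q[2]
def blobs(im,lo,hi,amin=15):
    m=cv2.inRange(cv2.cvtColor(im,cv2.COLOR_RGB2HSV),np.array(lo),np.array(hi))
    cs=cv2.findContours(m,cv2.RETR_EXTERNAL,cv2.CHAIN_APPROX_NONE)[0]
    return sorted([c for c in cs if cv2.contourArea(c)>amin],key=cv2.contourArea,reverse=True)
def down(yaw): # tool pointing down, closing axis (y) at yaw deg in world
    a=np.radians(yaw);y=np.array([np.cos(a),np.sin(a),0]);z=np.array([0,0,-1.]);return np.column_stack([np.cross(y,z),y,z])
def snap(name,f):
    c=arm.get_calibration(name);im=arm.snapshot(name);cv2.imwrite(f"pics/{f}.png",im[:,:,::-1]);return im,c
E
python3 - <<'E'
from h import *
t=cv2.imread("pics/top0.png");s=cv2.imread("pics/scene0.png")
f=lambda a:cv2.resize(a,(400,300),interpolation=cv2.INTER_CUBIC)
cv2.imwrite("pics/crop.png",np.vstack([np.hstack([f(t[180:285,190:330]),f(t[165:255,410:530])]),np.hstack([f(s[170:275,270:410+60]),f(s[160:265,100:240])])]))
im=t[:,:,::-1].copy();c=arm.get_calibration("top");cs=arm.get_calibration("scene")
for n,lo,hi,z in(("yel",(24,120,120),(34,255,255),.008),("org",(8,200,140),(17,255,255),.169),("blue",(100,150,60),(118,255,255),.12)):
    for k in blobs(im,lo,hi,12)[:6]:
        r=cv2.minAreaRect(k);p=onplane(r[0],z,c);print(n,np.round(r[0]),np.round(r[1],1),round(r[2]),p)
        if n=="yel":print(np.array([onplane(q,z,c)[:2] for q in cv2.boxPoints(r)]))
E
```

```text
yel [248. 212.] [24.7 40.7] 21 [0.532 0.306 0.008]
[[0.4834 0.365 ]
 [0.6083 0.3229]
 [0.5808 0.2467]
 [0.4566 0.2894]]
yel [245. 262.] [18.6 30. ] 56 [0.371  0.3118 0.008 ]
[[0.3683 0.3682]
 [0.4223 0.2899]
 [0.3737 0.2554]
 [0.32   0.3334]]
blue [328. 195.] [37.5 47.4] 8 [0.5749 0.0503 0.12  ]
blue [131. 206.] [18.2 12.9] 14 [0.5357 0.64   0.12  ]
blue [242. 160.] [ 7.7 21.4] 53 [0.6807 0.3115 0.12  ]
```

View pics/crop.png

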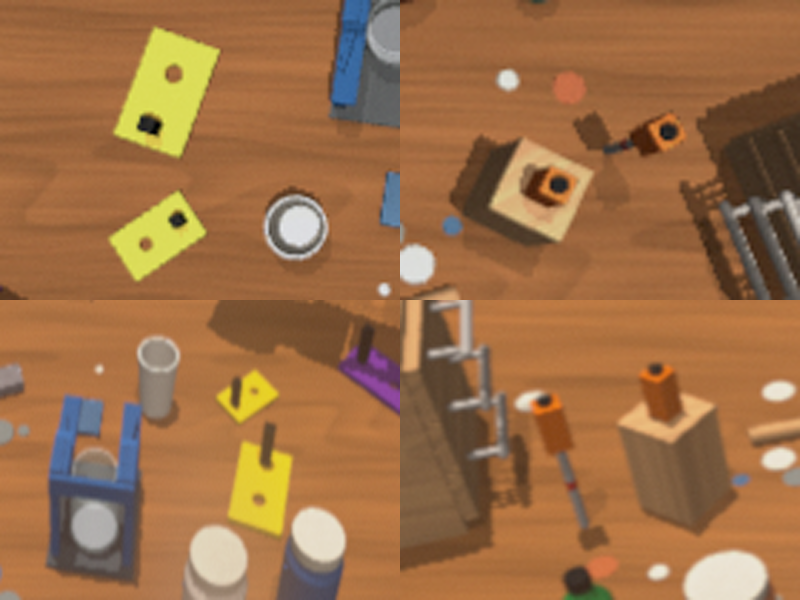

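The crop confirms the choice: the larger yellow plate (knob near the robot, hole ahead) and the probe in the wooden block. The other orange probe leans free, further right. Next I look closer from the wrist over the plate and then the stand.

```bash
python3 - <<'E'
from h import *
R=down(71.4)
arm.move_to([.47,.325,.26],R); a,ca=snap("wrist","wp")
arm.move_to([.50,.055,.36],down(80)); b,cb=snap("wrist","ws")
import pickle;pickle.dump((ca,cb),open("cal.pkl","wb"))
print(arm.current_t(),ca["cam_to_world"],cb["cam_to_world"],ca["intrinsics"])
cv2.imwrite("pics/w2.png",cv2.resize(np.vstack([a,b])[:,:,::-1],(480,600)))
E
```

```text
2.6667 [[ 0.3175  0.9116  0.2611  0.3955]
 [ 0.9482 -0.3045 -0.0899  0.3512]
 [-0.0025  0.2761 -0.9611  0.4305]
 [ 0.      0.      0.      1.    ]] [[ 0.1724  0.947   0.271   0.4231]
 [ 0.985  -0.165  -0.0498  0.07  ]
 [-0.0024  0.2755 -0.9613  0.5302]
 [ 0.      0.      0.      1.    ]] [[333.2951   0.     322.8994]
 [  0.     333.2951 202.1023]
 [  0.       0.       1.    ]]
```

View pics/w2.png

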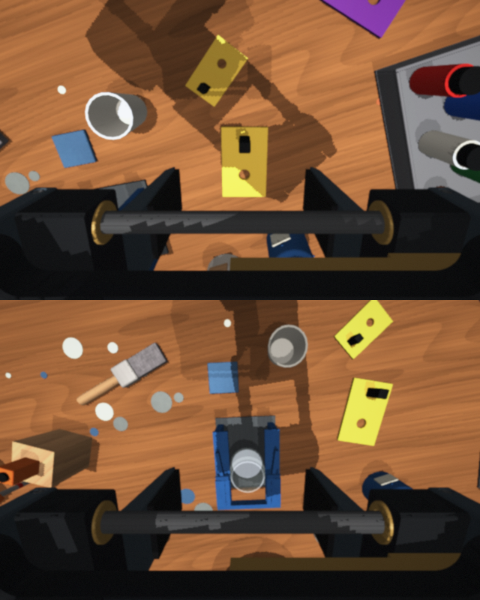

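Both are clear. In the upper half the plate is centred at (245,160), knob at (244,143), hole at (245,174). In the lower half the stand is at (246,463), with jar rim at (247,470). Now I measure both.

```bash
python3 - <<'E'
from h import *
import pickle;ca,cb=pickle.load(open("cal.pkl","rb"))
a=cv2.imread("pics/wp.png")[:,:,::-1].copy();b=cv2.imread("pics/ws.png")[:,:,::-1].copy()
for k in blobs(a,(20,130,60),(36,255,255),300)[:3]:
    q=np.array([onplane(p[0],.008,ca)[:2] for p in k]).astype(np.float32)
    r=cv2.minAreaRect(q*1000);print("plate",cv2.minAreaRect(k)[0],r)
g=b[240:400,260:400]
G=cv2.resize(g,None,fx=4,fy=4,interpolation=cv2.INTER_CUBIC)[:600];cv2.imwrite("pics/st.png",G[:,:,::-1])
for k in blobs(b,(100,120,40),(120,255,255),60)[:8]:
    r=cv2.minAreaRect(k);print("blue",r)
E
```

```text
plate (325.5, 215.5) ((531.3001098632812, 307.64080810546875), (81.30165100097656, 131.16265869140625), 71.28018188476562)
plate (287.7860107421875, 93.69798278808594) ((369.66558837890625, 313.8800048828125), (59.091835021972656, 95.55907440185547), 35.331565856933594)
blue ((329.3692626953125, 220.9848175048828), (112.8636245727539, 87.21405029296875), 87.64669799804688)
blue ((297.4297180175781, 103.24281311035156), (38.16947937011719, 36.25101089477539), 87.70938873291016)
blue ((514.156982421875, 243.11480712890625), (29.875036239624023, 63.28242492675781), 79.4389877319336)
blue ((249.0, 261.0), (16.0, 16.0), 0.0)
```

View pics/st.png

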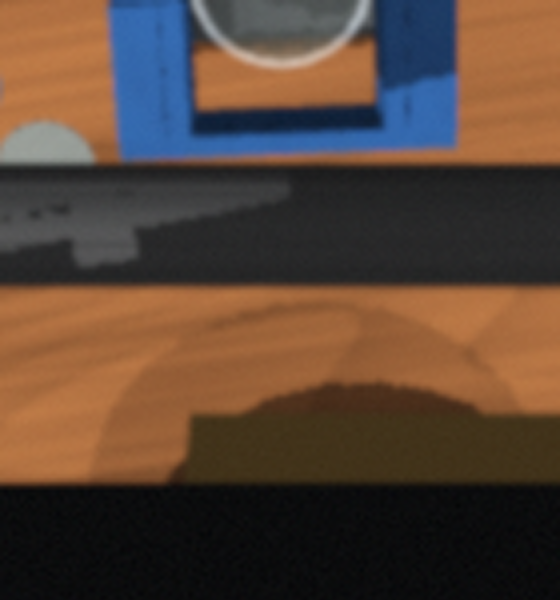

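The crop shows the stand's far edge and its corners, at about (290,279) and (374,276) in the wrist image, unobstructed. I fit lines to its outer edges at the top height.

```bash
python3 - <<'E'
from h import *
import pickle;ca,cb=pickle.load(open("cal.pkl","rb"))
b=cv2.imread("pics/ws.png")[:,:,::-1].copy()
k=blobs(b,(100,120,40),(120,255,255),60)[0][:,0].astype(float)
def fit(sel,z=.121):
    q=np.array([onplane(p,z,cb)[:2] for p in sel]).astype(np.float32)*1000
    v=cv2.fitLine(q,cv2.DIST_HUBER,0,.01,.01).ravel();return v,np.degrees(np.arctan2(v[1],v[0]))
rows=np.unique(k[:,1]);print(rows.min(),rows.max())
L=[];Rr=[]
for r in range(245,272):
    x=k[k[:,1]==r][:,0];L.append([x.min()-.5,r]);Rr.append([x.max()+.5,r])
B=[[c,k[k[:,0]==c][:,1].max()+.5] for c in range(296,370)]
l,la=fit(L);r,ra=fit(Rr);f,fa=fit(B)
print(la,ra,fa);
X=lambda u,v:np.linalg.solve(np.array([u[:2],-v[:2]]).T,v[2:]-u[2:])[0]*u[:2]+u[2:]
A=X(l,f);C=X(r,f);print(A,C,np.linalg.norm(A-C))
# jar rim by threshold, left/right profile of contour
for r in range(165,275,10):
    x=k[k[:,1]==r][:,0]; print(r,np.unique(x))
U=b[165:285,270:390];cv2.imwrite("pics/st2.png",cv2.resize(U,None,fx=5,fy=5,interpolation=cv2.INTER_CUBIC)[:,:,::-1])
E
```

```text
164.0 279.0
-7.2943845 -4.7564464 82.55611
[638.3422 -14.0058] [653.1562  99.3756] 114.34508
165 [357. 364.]
175 [286. 287. 300. 303. 352. 371.]
185 [285. 303. 352. 371.]
195 [286. 304. 352. 371.]
205 [287. 305. 353. 371.]
215 [287. 305. 353. 371.]
225 [288. 305. 354. 371.]
235 [288. 306. 354. 372.]
245 [288. 307. 354. 372.]
255 [289. 306. 355. 372.]
265 [290. 307. 355. 373.]
```

View pics/st2.png

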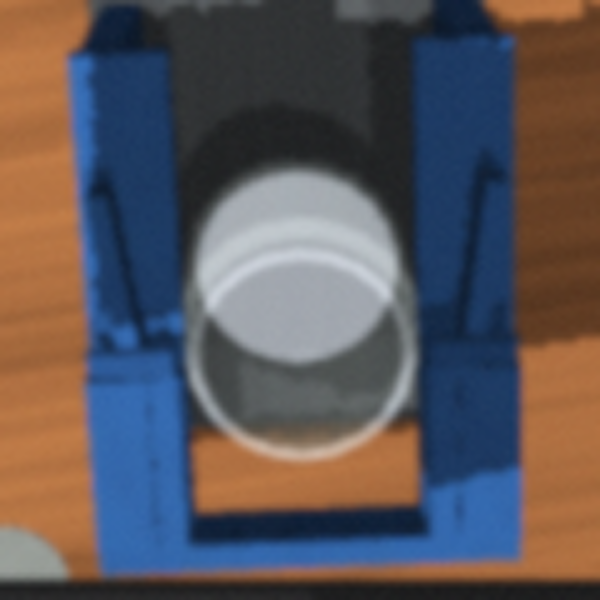

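Jar rim centre is about (330.4,235.4) in the wrist image. I compute the seat from it, grasp the plate and bring it above the stand's entry.

```bash
python3 - <<'E'
from h import *
import pickle;ca,cb=pickle.load(open("cal.pkl","rb"))
print("rim",onplane((330.4,235.4),.09,cb))
e=np.radians(-18.72);u=np.array([np.cos(e),np.sin(e)])
k=np.array([.5313,.3076])-.042*u;print("knob",k)
R=down(71.3)
arm.move_to([*k,.12],R); arm.grip(.05)
arm.move_l([*k,.019],feed=.1); arm.grip(0.0)
print(arm.current_width(),arm.current_grasp_force(),arm.current_force())
arm.move_l([*k,.20],feed=.15)
print(arm.current_width(),arm.current_force(),arm.current_t())
# second view of stand with the top camera
im,c=snap("top","top1")
q=blobs(im,(100,120,50),(120,255,255),100)
for b in q[:2]:
    pts=np.array([onplane(p[0],.121,c)[:2]*1000 for p in b]).astype(np.float32);print(cv2.minAreaRect(b)[0],cv2.minAreaRect(pts))
E
```

```text
rim [0.5973 0.0492 0.09  ]
knob [0.4915 0.3211]
0.017523106343588616 30.00039428472519 [-0.219   0.2511  3.5739]
0.017579439700741047 [-0.78   -0.1856 -1.9722] 7.8917
(327.6199951171875, 195.16000366210938) ((575.7652587890625, 50.36798095703125), (114.1039810180664, 143.72836303710938), 82.3868408203125)
(130.91970825195312, 205.97079467773438) ((535.4442138671875, 640.1786499023438), (56.562156677246094, 40.5537109375), 73.37012481689453)
```

```bash
cat >> h.py <<'E'
YAW=-7.3;_e=np.radians(YAW);U=np.array([np.cos(_e),np.sin(_e)]);V=np.array([-U[1],U[0]])
SEAT=np.array([.5973,.0492])
def kn(s,dy=0): # knob xy when hole is s metres short of the seat
    return SEAT+U*(-.064-s)+V*dy
E
python3 - <<'E'
from h import *
R=down(90+YAW)
arm.move_to([*kn(.11),.20],R)
arm.move_l([*kn(.11),.135],feed=.1)
arm.move_l([*kn(.075),.130],feed=.08)
f0=arm.current_force();print(f0,arm.current_t())
z=.130
while z>.1225:
    z-=.001;arm.move_l([*kn(.075),z],feed=.02);f=arm.current_force()-f0
    if f[2]>3:break
print("z",z,f)
snap("wrist","w3");im,_=snap("top","top2")
w=cv2.imread("pics/w3.png")[100:300,200:450]
t=cv2.imread("pics/top2.png")[150:250,270:395]
cv2.imwrite("pics/v3.png",np.vstack([cv2.resize(w,(375,300)),cv2.resize(t,(375,300),interpolation=cv2.INTER_CUBIC)]))
E
```

```text
[ 0.0885  0.4996 -1.1849] 10.3417
z 0.123 [-4.5251  0.931   7.6323]
```

View pics/v3.png

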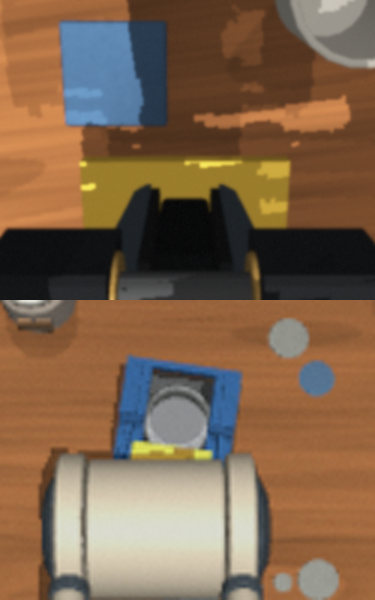

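The plate lies between the walls at the slot's mouth and is touching the ledges (z = 0.123). I advance in small steps while watching force, then release and re-grip once inside.

```bash
python3 - <<'E'
from h import *
def adv(s0,s1,z,lim,st=.005):
    f0=arm.current_force();s=s0
    while s>s1+1e-6:
        s=max(s-st,s1);arm.move_l([*kn(s),z],feed=.04);f=arm.current_force()-f0
        if np.linalg.norm(f)>lim:break
    print("s",s,"f",f,arm.current_t());return s
arm.move_l([*kn(.075),.1245],feed=.02)
s=adv(.075,.035,.1245,15)
if s<=.0351:
    arm.grip(.03);arm.sleep(.2);arm.grip(0);print(arm.current_width())
    s=adv(s,.004,.1245,15)
print(arm.current_force())
E
```

```text
s 0.035 f [-0.6834  0.3385  0.5079] 14.6417
0.017979204640940587
s 0.004 f [-3.1966 -0.769   5.3666] 17.4917
[-2.5627 -0.0894  5.5974]
```

```bash
python3 - <<'E'
from h import *
arm.grip(.03);p=kn(.004)
arm.move_l([*(p-U*.045),.1245],feed=.15);arm.grip(0)
arm.move_l([*(p-U*.030),.120],feed=.05)
f0=arm.current_force();d=-.030
while d<-.012:
    d+=.001;arm.move_l([*(p+U*d),.120],feed=.015);f=arm.current_force()-f0
    if -f[:2]@U>8:break
print("d",d,"f",f,arm.current_t())
arm.move_l([*(p-U*.06),.122],feed=.1)
arm.move_l([*(SEAT-U*.14),.36],feed=.25)
arm.grip(.08)
im,c=snap("wrist","w4")
import pickle;pickle.dump(c,open("c4.pkl","wb"))
print(arm.current_t())
k=blobs(im,(18,110,50),(36,255,255),200)
for b in k[:3]:
    print(cv2.minAreaRect(b),cv2.minAreaRect(np.array([onplane(q[0],.113,c)[:2]*1000 for q in b]).astype(np.float32)))
cv2.imwrite("pics/v4.png",cv2.resize(im[130:290,220:430],(787,600),interpolation=cv2.INTER_CUBIC)[:,:,::-1])
E
```

```text
d -0.01999999999999999 f [-9.3905  1.5608  8.1381] 21.9167
24.8667
((442.97552490234375, 348.92333984375), (21.39014434814453, 322.04510498046875), 89.74871063232422) ((748.2669677734375, 209.58514404296875), (480.6910400390625, 37.974918365478516), 83.18318939208984)
((323.0, 245.0), (72.0, 60.0), 90.0) ((561.4058837890625, 53.54508590698242), (79.79208374023438, 105.41947174072266), 82.79341125488281)
((481.176513671875, 76.70587158203125), (40.999855041503906, 74.84101104736328), 49.39870071411133) ((372.1695556640625, 264.632080078125), (48.963768005371094, 78.00738525390625), 35.249542236328125)
```

View pics/v4.png

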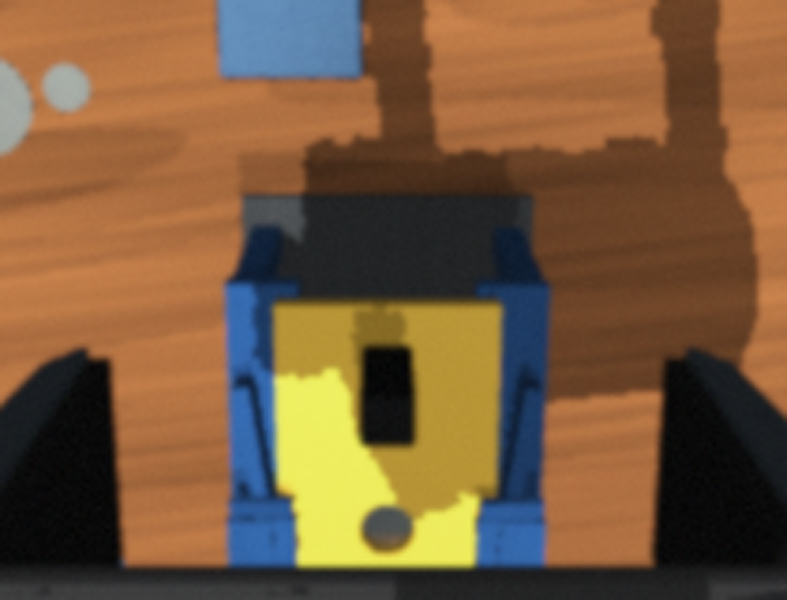

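The plate is home: its trailing edge is about 5 mm inside the ledge ends, the knob is released, and the push against the stop gave about 9 N. Now the probe: a closer wrist look above the holder.

```bash
python3 - <<'E'
from h import *
import pickle
c=pickle.load(open("c4.pkl","rb"));h=onplane((323.2,270.8),.113,c)[:2];print("hole",h,(h-SEAT)@U,(h-SEAT)@V)
ct=arm.get_calibration("top");a=onplane((457.7,220.2),.174,ct);print("cap",a)
arm.move_to([a[0]-.09,a[1]+.0,.36],down(80))
im,c=snap("wrist","w5");pickle.dump(c,open("c5.pkl","wb"));print(arm.current_t(),arm.current_joint_positions(),proj(a,c))
cv2.imwrite("pics/v5.png",cv2.resize(im[130:290,220:430],(787,600),interpolation=cv2.INTER_CUBIC)[:,:,::-1])
E
```

```text
hole [0.5981 0.0492] 0.0007557219594118231 0.0001167036259814253
cap [ 0.5012 -0.3206  0.174 ]
26.3667 [ -44.4039   13.1398   77.9252    0.0137   88.9315 -124.4772] [335.561  254.9342]
```

View pics/v5.png

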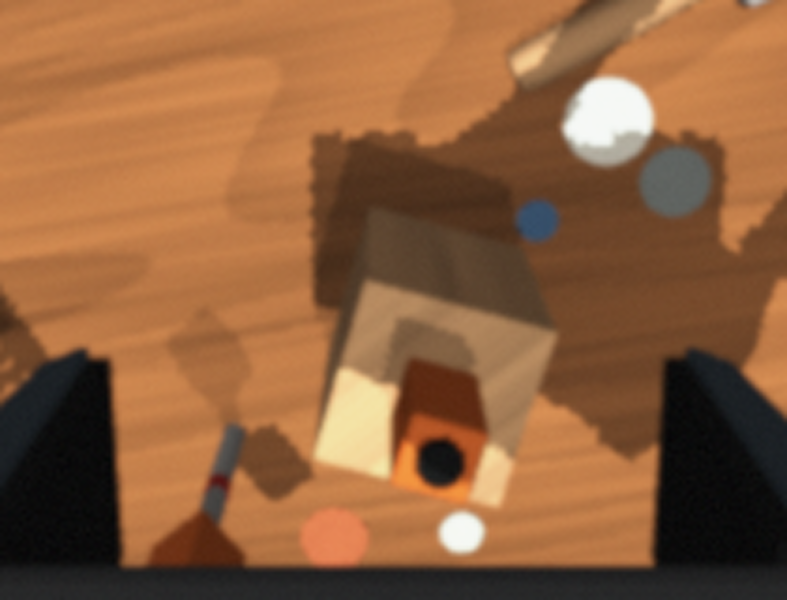

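The probe's handle is upright in the holder, cap centre at crop (440,463), with the other probe lying well off to the left at (195,545). I compute the handle's pose from its top-face corners.

```bash
python3 - <<'E'
from h import *
import pickle;c=pickle.load(open("c5.pkl","rb"))
f=lambda x,y,z:onplane((220+x/3.748,130+y/3.75),z,c)[:2]
H=np.array([f(*p,.169) for p in((405,413),(487,436),(470,507),(391,487))])
W=np.array([f(*p,.115) for p in((367,280),(555,333),(500,507),(316,460))])
for Q in(H,W):
    e=np.roll(Q,-1,0)-Q;print(Q.mean(0),np.linalg.norm(e,axis=1),np.degrees(np.arctan2(e[:,1],e[:,0]))%90)
print("cap",f(440,463,.174))
for y in(60,75,66,-24,-15,165,156):
    print(y,arm.solve_ik([.498,-.321,.123],down(y)))
E
```

```text
[ 0.5013 -0.3188] [0.0268 0.0249 0.0261 0.0256] [63.3874 68.8446 64.6771 70.3586]
[ 0.5014 -0.3182] [0.0687 0.0695 0.0696 0.0705] [63.7429 65.4178 64.5722 64.6722]
cap [ 0.4997 -0.3182]
60 [-38.5782  31.4272  87.719   -0.      60.8538 -98.5782]
75 [ -38.5782   31.4272   87.719    -0.       60.8538 -113.5782]
66 [ -38.5782   31.4272   87.719    -0.       60.8538 -104.5782]
-24 [-38.5782  31.4272  87.719   -0.      60.8538 -14.5782]
-15 [-38.5782  31.4272  87.719   -0.      60.8538 -23.5782]
165 [-38.5782  31.4272  87.719   -0.      60.8538 156.4218]
156 [-38.5782  31.4272  87.719   -0.      60.8538 165.4218]
```

```bash
python3 - <<'E'
from h import *
p=np.array([.5008,-.3184]);A=down(-25);B=down(65)
arm.grip(.06)
arm.move_to([*p,.21],A);arm.move_l([*p,.124],feed=.1)
f0=arm.current_force();arm.grip(0);print(arm.current_width(),arm.current_force()-f0)
arm.grip(.06);arm.move_l([*p,.185],feed=.15);arm.move_to([*p,.185],B);arm.move_l([*p,.124],feed=.1)
f0=arm.current_force();arm.grip(0);print(arm.current_width(),arm.current_force()-f0,arm.current_t())
arm.move_l([*p,.19],feed=.08);print(arm.current_force()-f0,arm.current_width())
arm.move_l([*p,.34],feed=.15)
print(arm.current_t(),arm.current_ee_pos())
arm.move_l([*(SEAT+np.array([-.005,-.20])),.34],feed=.25)
snap("scene","s6");im,c=snap("top","t6")
s=arm.current_ee_pos();cs=arm.get_calibration("scene")
a=np.array([*s[:2],s[2]+.0188-.137]);print("t",arm.current_t(),"tip px pred",proj(a,cs),"band",proj(a+[0,0,.06],cs),proj(a,c))
u=proj(a+[0,0,.06],cs).astype(int);im=cv2.imread("pics/s6.png")[u[1]-45:u[1]+45,u[0]-60:u[0]+60];cv2.imwrite("pics/v6.png",cv2.resize(im,(800,600),interpolation=cv2.INTER_CUBIC));print(u)
E
```

```text
0.02552418200771885 [-1.4078  0.426   2.469 ]
0.026214195516676028 [-1.4639  0.606   3.3125] 34.3417
[-1.2121  1.2538 -0.7444] 0.026123960133850016
36.4667 [ 0.5005 -0.3182  0.339 ]
t 37.4833 tip px pred [240.5616 188.242 ] band [237.9331 168.8851] [400.9961 185.4646]
[237 168]
```

View pics/v6.png

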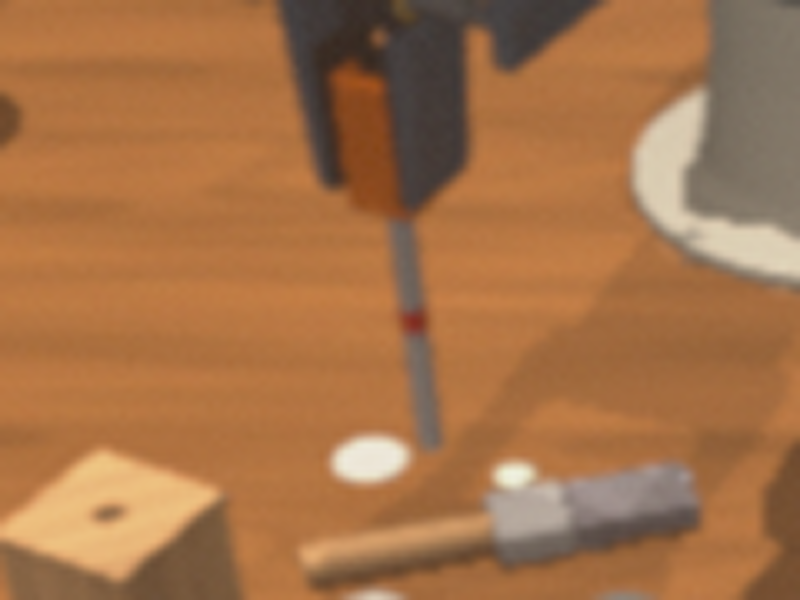

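The rod hangs vertical, with the band at about (239,171) and the tip at about (241.5,189.6), slightly below prediction. I check how much of that is camera bias, using the holder's hole and the far corner of the stand as references.

```bash
python3 - <<'E'
from h import *
cs=arm.get_calibration("scene");im=cv2.imread("pics/s6.png")[:,:,::-1].copy()
g=im[195:205,186:201].astype(float).sum(2);w=np.clip(np.median(g)*.75-g,0,None)
ys,xs=np.mgrid[195:205,186:201];print("holder hole",(w*xs).sum()/w.sum(),(w*ys).sum()/w.sum(),"pred",proj([.5008,-.3184,.115],cs))
s=arm.current_ee_pos();print(s,arm.current_tool_rot()[:,2])
r=im[160:182,228:250].astype(float);w=np.clip(r[...,0]-1.0*r[...,1]-60,0,None)
hsv=cv2.cvtColor(im,cv2.COLOR_RGB2HSV)[160:182,228:250]
w=((hsv[...,0]<5)|(hsv[...,0]>170))&(hsv[...,1]>120)
ys,xs=np.mgrid[160:182,228:250];print("band",xs[w].mean(),ys[w].mean(),w.sum(),"pred",proj([*s[:2],s[2]+.0188-.0008-.077],cs))
col=im[175:200,236:247].astype(int);print(col[:,:,0]-col[:,:,2])
h=proj([*SEAT,.113],cs).round().astype(int);print("seat px",proj([.5981,.0491,.113],cs))
z=im[h[1]-14:h[1]+15,h[0]-14:h[0]+15]
hs=cv2.cvtColor(z,cv2.COLOR_RGB2HSV);m=(hs[...,0]>18)&(hs[...,0]<37)&(hs[...,1]>120)
for row in m:print("".join("#" if v else "." for v in row))
E
```

```text
holder hole 192.8394449950446 199.4836471754212 pred [192.5828 198.7261]
[ 0.5917 -0.1521  0.34  ] [-0.0002 -0.0002 -1.    ]
band 238.75 170.75 4 pred [237.9695 169.1533]
[[111  81  41  23  25  55  98 114 117 116 116]
 [108  83  43  22  25  55  94 113 115 114 114]
 [109  84  45  24  23  50  91 113 115 112 112]
 [110  93  51  24  23  43  86 110 114 112 113]
 [114 103  63  27  20  36  83 111 111 113 113]
 [116 107  65  30  20  32  80 109 112 112 112]
 [116 107  72  34  22  31  73 107 115 115 114]
 [113 109  78  41  23  29  64 102 113 115 115]
 [114 110  83  43  23  25  55  97 115 117 116]
 [116 114  86  46  23  23  53  95 114 119 118]
 [117 114  96  53  25  22  49  94 115 119 118]
 [116 115 102  61  27  21  41  89 113 116 115]
 [112 113 103  62  28  20  35  82 110 112 106]
 [ 89 103 104  72  34  20  31  75 107 109 103]
 [ 58  78  96  82  46  29  38  76 103 106  99]
 [ 29  52  79  92  73  59  68  93 107 105 100]
 [ 22  42  72 100 104 100 103 106 106 101  97]
 [ 29  54  85 107 113 113 110 105  99  98 100]
 [ 49  76 104 117 114 110 107 101  99 100 101]
 [ 75 101 113 113 108 102 100  98  9
[... 444 characters left out ...]
##########
...##########################
...##########################
....#########################
....#########################
...#########################.
....#######################..
....#######################..
...########################..
...#######################...
...##########....#########...
..###########....#########...
..########################...
..########################...
..########################...
..########################...
.########################....
.########################....
....#####################....
..............###########....
.............................
.............................
.............................
.............................
```

The camera bias at known points (up to about 1.5 px) explains the offset, so the kinematics can be trusted: band level with the plate's face at TCP z = 0.172. Next I move over the hole, settle, correct and descend with force monitoring.

```bash
python3 - <<'E'
from h import *
T=np.array([.5982,.0491])
arm.move_l([*T,.34],feed=.15);arm.sleep(.5)
e=arm.current_ee_pos();print(e,arm.current_tool_rot()[:,2],arm.current_dq())
off=T-e[:2];print(off)
if np.linalg.norm(off)>.003: raise SystemExit
C=T+off
arm.move_l([*C,.30],feed=.1);arm.sleep(.3);print(arm.current_ee_pos())
f0=arm.current_force()
arm.move_l([*C,.255],feed=.05);arm.sleep(.2);print(arm.current_ee_pos(),arm.current_force()-f0)
im,c=snap("wrist","w7");s,cs=snap("scene","s7")
h=proj([*T,.113],cs).astype(int)
cv2.imwrite("pics/v7.png",cv2.resize(s[h[1]-65:h[1]+25,h[0]-60:h[0]+60],(800,600),interpolation=cv2.INTER_CUBIC)[:,:,::-1]);print(h,arm.current_t())
E
```

```text
[0.5982 0.049  0.34  ] [ 0.0001  0.     -1.    ] [ 0.0468  0.0962 -0.0463 -0.0224  0.0136 -0.0613]
[-0.      0.0001]
[0.5984 0.0492 0.3005]
[0.5983 0.0492 0.2553] [0.8754 0.3399 0.9411]
[317 221] 41.6667
```

View pics/v7.png

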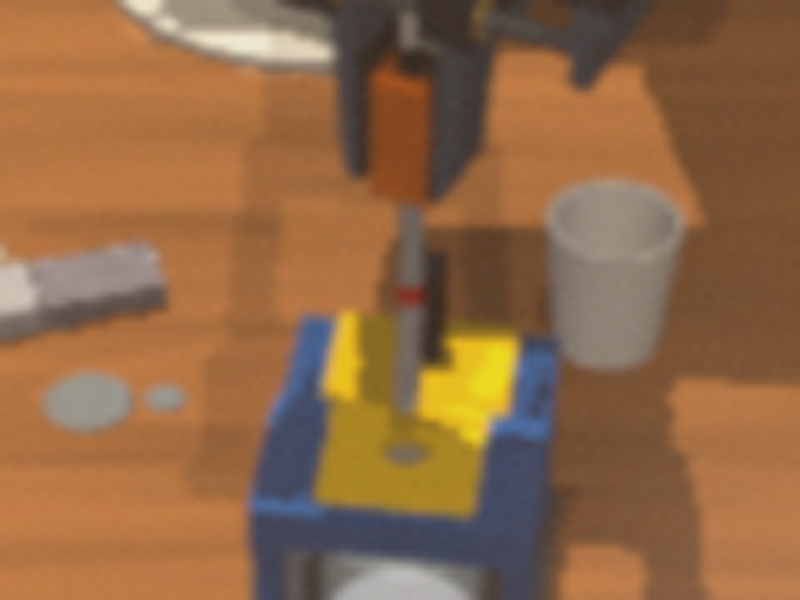

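Rod over the hole: tip at crop (404,410), hole centre about (405,453), laterally aligned. I check the fore-aft offset numerically before going in.

```bash
python3 - <<'E'
from h import *
cs=arm.get_calibration("scene");im=cv2.imread("pics/s7.png")[:,:,::-1].copy().astype(int)
e=arm.current_ee_pos();tip=np.array([*e[:2],e[2]+.018-.137])
print("hole pred",proj([.5982,.0491,.113],cs),"tip",proj(tip,cs),"tip front rim",proj(tip+[.005,0,0],cs),"band",proj(tip+[0,0,.06],cs))
print(im[208:232,309:326,0]-im[208:232,309:326,2])
print(im[195:206,314:323,1])
E
```

```text
hole pred [317.0481 221.8747] tip [317.2071 215.5374] tip front rim [317.222  216.7177] band [317.6021 198.2436]
[[196 161 113  98 100 102  92  55  27  17  18  19  21  31  70 127 182]
 [196 174 126 102 102 100  87  47  22  19  19  23  28  38  66 111 174]
 [197 186 141 109  97 102  86  46  20  18  26  45  63  71  88 119 176]
 [199 168 122 102 101 101  84  45  20  18  41  92 129 136 140 151 185]
 [196 160 112  98 100 103  87  45  21  18  54 140 190 194 195 194 193]
 [195 162 112  99 102 100  87  47  20  18  61 150 192 201 202 197 200]
 [193 158 112  99 102 101  85  45  21  22  71 156 197 200 194 197 196]
 [187 153 118 106 100 102  85  46  20  26  82 163 196 199 198 197 202]
 [150 141 129 119 113 113  92  50  25  36  94 167 198 198 198 201 203]
 [135 133 136 133 128 127 111  72  48  58 112 178 199 199 197 198 198]
 [134 137 135 137 133 131 115  96  85  87 113 160 185 190 193 204 201]
 [134 134 133 134 135 131 117 105 103 102 109 124 132 141 172 185 194]
 [135 136 134 135 139 132 117 108 104 111 119 124 120 123 141 147 160]
 [134 136 135 133 132 130 123 112 105 109 120 127 131 133 133 13
[... 447 characters left out ...]
135 132 132 134 132 136 135 137 131 132 134 135 134 135]
 [132 136 136 135 135 134 136 134 133 135 137 137 133 135 134 133 136]
 [128 132 131 134 134 134 134 136 136 135 132 135 133 133 135 133 134]
 [ 87  92  96  99  99 106 114 117 122 127 127 131 130 131 133 132 133]]
[[ 93  80  82  92  99  93  76  56  49]
 [ 92  80  83  93 101  93  75  58  49]
 [ 91  77  80  92  98  92  75  53  48]
 [ 84  77  78  84  90  86  68  49  48]
 [ 77  75  67  63  63  60  48  46  47]
 [ 80  75  65  54  49  48  46  47  47]
 [ 81  77  73  68  65  64  54  49  43]
 [ 88  84  83  88  89  86  72  50  45]
 [ 97  95  93 101 103  96  75  52  47]
 [106 103 101 103 104  96  73  49  45]
 [106 104 102 104 104  90  67  49  47]]
```

Residuals agree within about 0.3 px (about 1 mm), so the rod is aligned. I descend.

```bash
python3 - <<'E'
from h import *
T=np.array([.5985,.0491])
f0=arm.current_force()
for z in(.235,.215,.195,.18,.1720):
    arm.move_l([*T,z],feed=.04);arm.sleep(.15);f=arm.current_force()-f0;print(z,f)
    if np.linalg.norm(f)>4:print("contact?");break
arm.sleep(.8);e=arm.current_ee_pos();print(e,arm.current_force()-f0,arm.current_width(),arm.current_tool_rot()[:,2],arm.current_t())
s,cs=snap("scene","s8");h=proj([*T,.113],cs).astype(int)
cv2.imwrite("pics/v8.png",cv2.resize(s[h[1]-50:h[1]+25,h[0]-50:h[0]+50],(800,600),interpolation=cv2.INTER_CUBIC)[:,:,::-1])
E
```

```text
0.235 [-0.0513 -0.8014 -0.6067]
0.215 [ 1.1926 -0.3558 -0.5693]
0.195 [-0.8684 -0.6731 -1.1737]
0.18 [ 0.5135 -1.2459  0.6644]
0.172 [-0.3447 -2.1983 -0.8302]
[0.5985 0.0491 0.172 ] [-0.3995 -0.6334 -0.1876] 0.02589929144518089 [ 0.  0. -1.] 46.0417
```

View pics/v8.png

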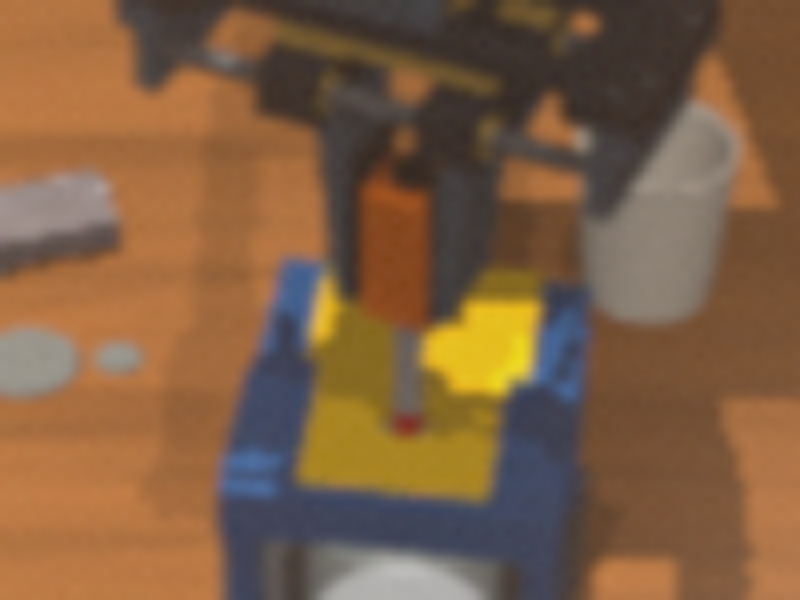

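The rod stands in the hole with the red band at the plate's face at crop (406,424). There are no contact forces and the arm is still, so I hand in.

```bash
python3 -c "
from rig import arm
print(arm.current_dq());print(arm.sign_off())"
```

```text
[ 0.03900969  0.07115631 -0.01047481 -0.0054402   0.11740111  0.11154008]
the job is handed in; nothing more can be done
None
```

I handed the job in at about 46 s: the plate is home and released, and the probe is held still and upright in the hole with its red band level with the plate's upper face, both to within about 1–2 mm by my measurements, with no contact seen.

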